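# Snap the food box lid shut all round

## Robot

A 7-joint arm with a two-finger parallel gripper is mounted at the origin on the work surface. World frame = base frame: x ahead of the robot, y to its left, z up, the work surface at z = 0. Lengths are in m, angles in rad, forces in N, time in s.
With the tool pointing down it reaches from about 0.425 to 0.95 m from the base axis. Payload 4.7 kg.
Tool frame: the origin (TCP) lies at the very end of the fingers, on their centre line; the grasp point (between the pads) lies 19 mm behind it (robot.grip_depth is the distance from the TCP to the grasp point, in m); z points along the fingers, y is the direction in which the jaws open and shut (so a half turn about z gives the same grasp; the last joint's range is limited). The gripper opens to 85 mm and grips with 20 to 120 N. Pads are 22 mm wide; open, the fingers measure 114 mm over their backs; the gripper's body (76 mm by 85 mm) begins 54 mm behind the grasp point. The pads swing forward as they close: fully open they stand 13 mm farther back than shut.
Start: joints at [-1.356, 0.469, -0.049, 1.532, 0.024, 1.141, -0.082], TCP at [0.163, 0.655, 0.231] pointing down, gripper open.
Joint ranges: [-2.59, 2.59], [-0.33, 1.99], [-1.39, 1.29], [0.1, 2.45], [-1.04, 4.18], [0.21, 1.99], [-2.66, 2.66]. Speed limits (rad/s): [2.57, 2.57, 3.14, 3.14, 3.14, 3.14, 3.14].

## Interface

Orientations are given as a unit quaternion [x, y, z, w].
In Python, from cell import robot gives the robot as it stands.
- The arm moves only by the tool apply_moves, never from a script. Its argument "rows" is a list of rows, each a list of 3 entries, a list of its own where there are three numbers: the gripper command: -1 is shut, 1 is fully open, values between are in proportion, then the shift along the tool's x, y, z in cm, then the turn, a rotation vector about the tool's x, y, z in rad. A call has 1 to 8 rows; each row is the pose to reach, as a shift and turn from the pose commanded when the call began, along the tool's axes at that moment; what a row does not reach only later rows make up. A row lasts 1/8 s, in which the tool goes at most 62.5 mm and 10.7 degrees, less where a joint would pass 70% of its speed; a pose out of reach is approached as far as the arm can. A call with a gripper value outside its range is refused whole. The fingers move at their own pace and stop on an object; the grip force is fixed at half the most. Time passes only in rows, so rows that repeat a pose let the fingers close. It gives the time, the measured TCP pose, the force and the opening at its end, in the units of the state.
- robot.observe(): the state, without advancing time (a new reading comes with each control period).
- robot.camera(name): name is "side" or "top" or "wrist"; returns the picture (400x640x3 uint8, blue, green, red); there is no depth.
- robot.calibration(name): a dict with "fx", "fy", "cx", "cy" (pixels), "D" ([k1, k2, p1, p2, k3] as OpenCV has them; the pictures are not rectified), "world_to_cam" (4x4, takes a point from world to camera coordinates); the wrist camera has in their place "T_tool_cam" (4x4, takes a point from camera to tool coordinates, whose origin is the TCP and whose axes are the flange's). Camera axes: x right, y down, z forward; pixel columns grow to the right and rows downward; lengths in m; the calibration is good to about 2 mm. A picture is of the moment at which its call begins: read the wrist's pose just before it. calibration takes no time and is no camera call.
- robot.job_done(): hands the job in, once; it reports no verdict.
Trained networks look in the newest picture that a camera, given by its name, has taken for a name from the list of things; names that differ only in an ending like _2 or _b are one class to them, and where a whole thing is asked for, a point or a joint stands for the part that bears it (a point fixed in the world has none). Each returns a list of dicts, best first, with "p" (0 to 1); they miss things now and then, are a little off and sometimes report something else, mostly with a low value. They report only what shows in the picture. A call takes as long as a camera call. They do not tell look-alikes from the thing itself.
- robot.search_frame(camera, name): "centre" ([x, y, z] in m, in world coordinates, good to about 4 mm: the middle of the surface that is visible of it).
The state is a dict: "time": time; "joints": joint angles; "qvel": joint speeds; "tau": joint torques, N m; "eef_pos": TCP position; "eef_rot": TCP orientation; "force": force on the tool from outside, world axes, zero at the start; "ft_torque": the same for the moment, N m; "finger_gap": finger opening in m.
Only numpy, scipy, OpenCV 4.12 (cv2) and the standard library are available. Lean on these libraries where they do the work, as an engineer would, in place of code of your own. Each camera call takes 0.05 s, during which the arm holds its last target.

## Task

The lid of the oblong steel food box on the granite ledge is on but still unlatched: press down the four white sections of its rim, one on each side, until every one has clicked fully shut. Only press with the fingertips: do not lift or tip the box or shove it along the ledge, leave the other things on the ledge alone, and finish clear of everything.

Things in the scene. Friction and masses are not known exactly. Their poses are not given: they have to be found in the camera images.
- food_box: loose oblong steel tub, about 0.9 kg, with a white plastic snap-fit lid; 120 mm along its x, 160 mm along its y (129 by 169 over the lid's skirts); origin at the centre of its underside. Middle panel and corner pieces of the lid are fixed, tops at 82 mm. Between the corners lie 4 movable rim sections 24 mm wide, tops at 94 mm when fully up, 86 mm when shut. Pressing on a section does not tip it.
- top_near (a point): middle of the top face of the near rim section, on the box's -x side, 48 mm from the box's centre; the section is 108 mm long and 24 mm wide. The point moves down with the section.
- sec_near (a joint): how far that section is pressed down, m: 0 fully up, 0.008 shut. It starts between 0 and 0.003. It is a tight fit: it gives at about 7 N, stays where it is left, does not spring back, and meets a hard stop when fully shut.
- top_far (a point): middle of the top face of the far rim section, on the box's +x side, 48 mm from the box's centre; the section is 108 mm long and 24 mm wide. The point moves down with the section.
- sec_far (a joint): how far that section is pressed down, m: 0 fully up, 0.008 shut. It starts between 0 and 0.003. It is a tight fit: it gives at about 7 N, stays where it is left, does not spring back, and meets a hard stop when fully shut.
- top_left (a point): middle of the top face of the left rim section, on the box's +y side, 68 mm from the box's centre; the section is 68 mm long and 24 mm wide. The point moves down with the section.
- sec_left (a joint): how far that section is pressed down, m: 0 fully up, 0.008 shut. It starts between 0 and 0.003. It is a tight fit: it gives at about 7 N, stays where it is left, does not spring back, and meets a hard stop when fully shut.
- top_right (a point): middle of the top face of the right rim section, on the box's -y side, 68 mm from the box's centre; the section is 68 mm long and 24 mm wide. The point moves down with the section.
- sec_right (a joint): how far that section is pressed down, m: 0 fully up, 0.008 shut. It starts between 0 and 0.003. It is a tight fit: it gives at about 7 N, stays where it is left, does not spring back, and meets a hard stop when fully shut.
- molcajete: grey basalt three-legged mortar, 180 mm across, 105 mm high, its pestle leaning in it up to about 150 mm high; origin under its centre. Bystander.
- tortilla_warmer: round terracotta-coloured ceramic tortilla warmer with a fitted knobbed lid, 196 mm across, 121 mm high; origin under its centre. Bystander.
- lime_squeezer: steel hand lime squeezer lying flat, 220 mm long, 68 mm wide at the cup, 34 mm high; its x axis points from the handles to the cup; origin under its middle. Bystander.
- lighter: white plastic stick lighter with a steel neck, lying flat, 230 mm long, 26 mm wide, 27 mm high; its x axis points to the neck; origin under its middle. Bystander.
There are look-alikes about, which are no part of the job. Of the things like the food_box, leave any that is purple or turquoise; of the rest the larger one is meant.

How it is judged:
At the end, for the whole second after the job is handed in: all four rim sections are down by more than 6.8 mm of their 8 mm and stay so; the box stands flat and still on the ledge within 40 mm of where it was; every bystander is within 20 mm of where it was (value of joint each of sec_near, sec_far, sec_left, sec_right above 0.0068 m and height (world z) of food_box below 0.004 m and angle between food_box's own z axis and vertical below 0.05 rad and linear speed of food_box below 0.02 m/s and distance of food_box from where it was at the start of the episode below 0.04 m and distance of each of molcajete, tortilla_warmer, lime_squeezer, lighter from where it was at the start of the episode below 0.02 m); the robot touches nothing.
It fails at once if the food box is lifted (height (world z) of food_box above 0.012 m).
It fails at once if the food box is tipped (angle between food_box's own z axis and vertical above 0.15 rad).
It fails at once if the food box is shoved more than 40 mm along the ledge (distance of food_box from where it was at the start of the episode above 0.04 m).
It fails at once if a bystander (molcajete, warmer, lime squeezer or lighter) is moved more than 20 mm or lifted (distance of any of molcajete, tortilla_warmer, lime_squeezer, lighter from where it was at the start of the episode above 0.02 m).
It also fails if it takes over 42 s, if anything falls off the work surface, if the arm or the gripper's body presses on something with over 40 N, if the wrist force passes 120 N, or if a joint passes its speed limit or range.

## Working session

There is one attempt and no reset: what is moved stays moved. The work goes in short steps, Python scripts to look and compute and a tool call to move; the robot and the scene stay as the last step left them, time stands still between calls to the robot, and variables do not carry over. Pictures are saved under pics/ and viewed, and the job is handed in when it is done.

Besides the shell and the picture viewer there is one more tool, called after "Request:" as name([rows], argument=value, ...), one row to a line, values as JSON. apply_moves: Moves the arm, as the interface text tells. Its arguments: {"type":"object","properties":{"rows":{"type":"array","items":{"type":"array"}}},"required":["rows"]}

```bash
ls; mkdir -p pics; python3 - <<'E'
from cell import robot
import cv2
s=robot.observe(); print({k:s[k] for k in s})
for c in ["side","top","wrist"]:
    im=robot.camera(c); cv2.imwrite(f"pics/{c}0.png",im)
    for n in ["food_box"]: 
        for d in robot.search_frame(c,n): print(c,n,d)
    print(robot.calibration(c))
E
```

```text
pics
{'time': 0.0, 'joints': array([-1.35590738,  0.46944428, -0.0485724 ,  1.5336954 ,  0.02409617,
        1.14100451, -0.0822595 ]), 'qvel': array([ 0.00117991, -0.00176577,  0.00099281,  0.00034086, -0.00033843,
       -0.00188561, -0.00049314]), 'tau': array([-9.20073653e-04, -5.10287082e+01, -4.72612283e-02, -2.37711167e+01,
        1.07448560e-02,  7.41278578e-03,  2.73191773e-05]), 'eef_pos': array([0.16279268, 0.65447006, 0.23025882]), 'eef_rot': array([ 1.21567744e-01,  9.92582650e-01, -9.79798984e-04, -8.00049942e-05]), 'force': array([ 0.02543098, -0.68466281, -0.20031157]), 'ft_torque': array([-0.05334044, -0.00270481, -0.02259104]), 'finger_gap': 0.08553068868595781}
side food_box {'centre': [0.3323, 0.2685, 0.0772], 'p': 0.84}
side food_box {'centre': [0.7468, 0.3031, 0.0501], 'p': 0.59}
{'fx': 469.38277522460703, 'fy': 469.38277522460703, 'cx': 321.6210927494654, 'cy': 195.4780403220267, 'D': array([0.01106444, 0.        , 0.        , 0.        , 0.        ]), 'world_to_cam': array([[ 0.92975826, -0.36752473,  0.0217979 , -0.47638327],
       [-0.16298951, -0.46397111
[... 826 characters left out ...]
1956e+00],
       [ 0.00000000e+00,  0.00000000e+00,  0.00000000e+00,
         1.00000000e+00]])}
wrist food_box {'centre': [0.2591, 0.3175, 0.0578], 'p': 0.73}
{'fx': 329.07827840808716, 'fy': 329.07827840808716, 'cx': 326.06484586510646, 'cy': 200.76553988627506, 'D': array([-0.02177414,  0.        ,  0.        ,  0.        ,  0.        ]), 'T_tool_cam': array([[ 1.04246741e-03, -9.57502112e-01, -2.88424374e-01,
         7.31528996e-02],
       [ 9.99999393e-01,  1.10070390e-03, -3.97314792e-05,
         3.56381508e-04],
       [ 3.55512809e-04, -2.88424158e-01,  9.57502678e-01,
        -1.41845408e-01],
       [ 0.00000000e+00,  0.00000000e+00,  0.00000000e+00,
         1.00000000e+00]])}
```

View pics/top0.png

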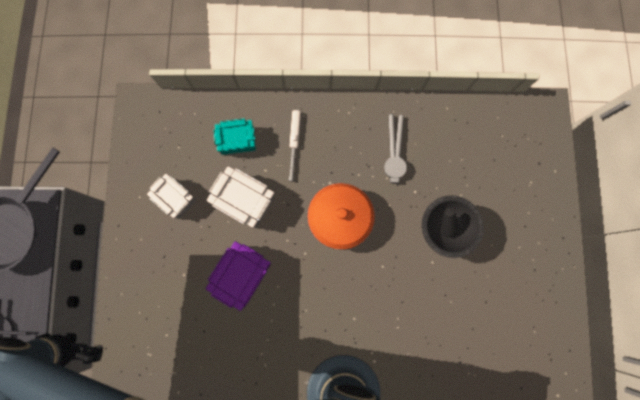

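View pics/side0.png

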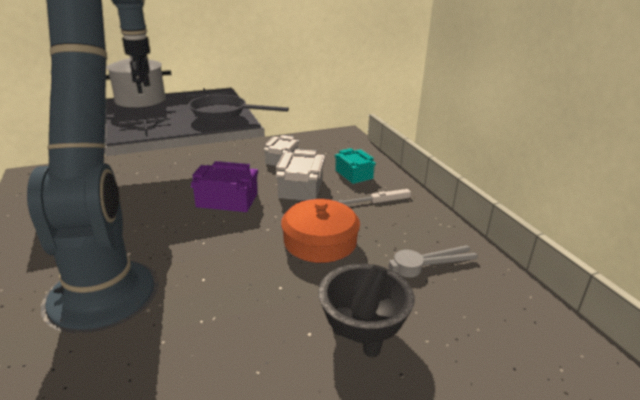

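View pics/wrist0.png

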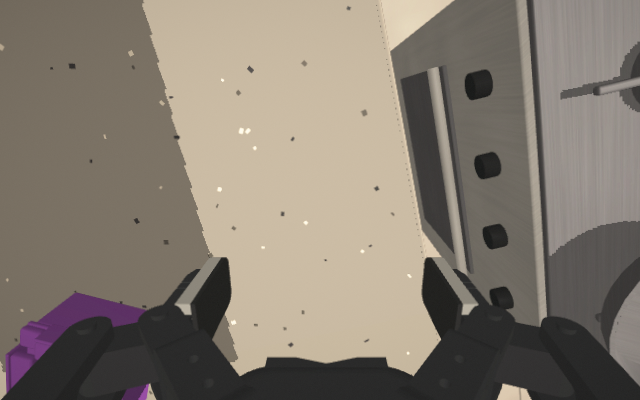

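Candidates for the food box in the top picture are purple (238,276), turquoise (235,136), small white (171,196) and large white (241,196). By the description it's the large white one at (241,196). I'll check that in a close crop.

```bash
python3 - <<'E'
import cv2
im=cv2.imread("pics/top0.png")[150:245,190:295]
cv2.imwrite("pics/crop0.png",cv2.resize(im,None,fx=6,fy=6,interpolation=cv2.INTER_CUBIC))
E
```

```text
(no output)
```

View pics/crop0.png

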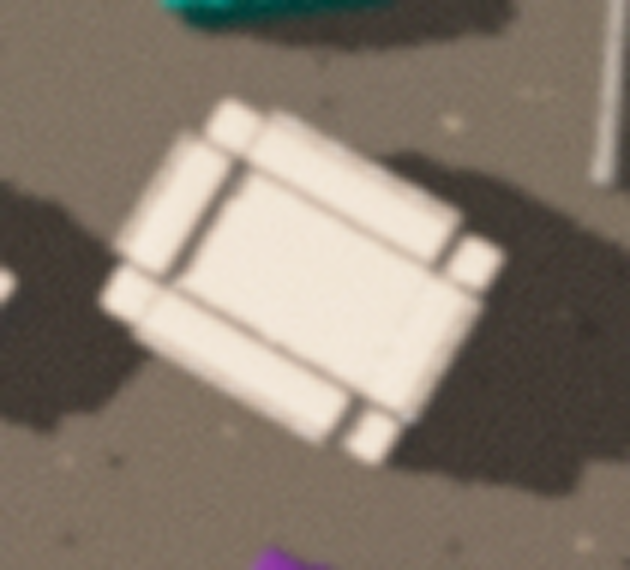

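The crop shows the large white lid with four rim sections. The outer corners in crop pixels are about (228,98), (503,260), (378,465) and (100,300).

```bash
cat > h.py <<'E'
import numpy as np, cv2
from cell import robot
from scipy.spatial.transform import Rotation as R
from scipy.optimize import least_squares
def cam(name):
    c=robot.calibration(name); K=np.array([[c['fx'],0,c['cx']],[0,c['fy'],c['cy']],[0,0,1]])
    if 'world_to_cam' in c: T=np.linalg.inv(c['world_to_cam'])
    else:
        s=robot.observe(); W=np.eye(4); W[:3,:3]=R.from_quat(s['eef_rot']).as_matrix(); W[:3,3]=s['eef_pos']
        T=W@c['T_tool_cam']
    return K,c['D'],T
def deproj(cm,px,z):
    K,D,T=cm
    u=cv2.undistortPoints(np.array(px,float).reshape(-1,1,2),K,D).reshape(-1,2)
    d=np.c_[u,np.ones(len(u))]@T[:3,:3].T; o=T[:3,3]
    return o+d*((z-o[2])/d[:,2])[:,None]
def proj(cm,P):
    K,D,T=cm; I=np.linalg.inv(T)
    return cv2.projectPoints(np.array(P,float).reshape(-1,1,3),cv2.Rodrigues(I[:3,:3])[0],I[:3,3],K,D)[0].reshape(-1,2)
def fitbox(P):  # P order: (+x+y),(+x-y),(-x-y),(-x+y) outer corners
    L=np.array([[.0645,.0845],[.0645,-.0845],[-.0645,-.0845],[-.0645,.0845]])
    f=lambda p:(L@np.array([[np.cos(p[2]),np.sin(p[2])],[-np.sin(p[2]),np.cos(p[2])]])+p[:2]-P[:,:2]).ravel()
    r=least_squares(f,[P[:,0].mean(),P[:,1].mean(),-.5]); return r.x,r.fun
def secs(p,z=.09):
    c,s=np.cos(p[2]),np.sin(p[2])
    return {n:np.array([p[0]+c*a-s*b,p[1]+s*a+c*b,z]) for n,a,b in [('near',-.048,0),('far',.048,0),('left',0,.068),('right',0,-.068)]}
E
python3 - <<'E'
from h import *
cm=cam("top")
px=np.array([(228,98),(503,260),(378,465),(100,300)])/6+[190,150]
P=deproj(cm,px,.082); print(P)
print(np.linalg.norm(P-np.roll(P,-1,0),axis=1))
p,r=fitbox(P); print(p,r); print(secs(p))
E
```

```text
[[0.65261212 0.34637175 0.082     ]
 [0.57255332 0.20842395 0.082     ]
 [0.47177747 0.26615343 0.082     ]
 [0.55105113 0.40469019 0.082     ]]
[0.1594961  0.11613985 0.15961437 0.11711394]
[ 0.56199851  0.30640983 -0.52205756] [ 0.00743183  0.00111838  0.0032163  -0.00742217 -0.0078244  -0.0008239
 -0.00282373  0.00712769]
{'near': array([0.52039235, 0.33034574, 0.09      ]), 'far': array([0.60360467, 0.28247393, 0.09      ]), 'left': array([0.59590771, 0.36535189, 0.09      ]), 'right': array([0.52808931, 0.24746777, 0.09      ])}
```

Measured top is 160 x 117 mm, which matches 160 x 120. The centre is (0.562, 0.306) and the yaw is -0.522. Next I'll work out a shift to a viewing pose.

```bash
cat >> h.py <<'E'
def goto(target,ydir=None):
    s=robot.observe(); Rm=R.from_quat(s['eef_rot']).as_matrix()
    print('shift cm',np.round(100*Rm.T@(np.array(target)-s['eef_pos']),2), 'pos',np.round(s['eef_pos'],4),'F',np.round(s['force'],1),'t',s['time'])
    if ydir is not None:
        y=np.array([np.cos(ydir),np.sin(ydir),0]); z=np.array([0,0,-1.]); Rt=np.c_[np.cross(y,z),y,z]
        print('turn',np.round(R.from_matrix(Rm.T@Rt).as_rotvec(),3))
E
python3 - <<'E'
from h import *
p=[.562,.3064,-.522]; a=p[2]+np.pi/2
x=np.cross([np.cos(a),np.sin(a),0],[0,0,-1.])
print(x)
goto(np.array([.562,.3064,.26])-.06*x,a)
E
```

```text
[-0.86682368  0.49861478  0.        ]
shift cm [-52.91 -25.83  -2.89] pos [0.1629 0.6549 0.231 ] F [ 0.4 -0.2 -0.1] t 0.3
turn [-0.001  0.     0.278]
```

Request:
apply_moves([
  [-1, [-6, -3, -2.9], [0, 0, 0.03]],
  [-1, [-11.5, -5.5, -2.9], [0, 0, 0.06]],
  [-1, [-17, -8.2, -2.9], [0, 0, 0.1]],
  [-1, [-22.5, -11, -2.9], [0, 0, 0.14]],
  [-1, [-28, -13.5, -2.9], [0, 0, 0.18]],
  [-1, [-33.5, -16.2, -2.9], [0, 0, 0.22]],
  [-1, [-39, -19, -2.9], [0, 0, 0.25]],
  [-1, [-44.5, -21.7, -2.9], [0, 0, 0.278]],
])

```text
time: 1.3
eef_pos: [0.5433, 0.3359, 0.2605]
eef_rot: [0.258, 0.966, 0.0, 0.0]
force: [-0.6, 0.5, 0.2]
finger_gap: 0.0004
```

```bash
python3 - <<'E'
from h import *
a=-.522+np.pi/2
x=np.cross([np.cos(a),np.sin(a),0],[0,0,-1.])
goto(np.array([.562,.3064,.26])-.06*x,a)
print(robot.observe()['joints'])
E
```

```text
shift cm [-9.09 -1.63  0.05] pos [0.5433 0.3359 0.2605] F [-0.6  0.5  0.2] t 1.3
turn [ 0.001 -0.    -0.   ]
[-0.74105044  0.38585387  0.16594123  1.59942665 -0.06811753  1.16140649
  0.48836898]
```

Request:
apply_moves([
  [-1, [-4.5, -0.8, 0], [0, 0, 0]],
  [-1, [-9.1, -1.6, 0], [0, 0, 0]],
  [-1, [-9.1, -1.6, 0], [0, 0, 0]],
  [-1, [-9.1, -1.6, 0], [0, 0, 0]],
])

```text
time: 1.8
eef_pos: [0.6125, 0.2787, 0.26]
eef_rot: [0.258, 0.966, 0.0, -0.001]
force: [-1.1, 0.8, -0.7]
finger_gap: -0.0007
```

```bash
python3 - <<'E'
from h import *
cm=cam("wrist"); im=robot.camera("wrist"); cv2.imwrite("pics/w1.png",im)
L=np.array([[.06,.08],[.06,-.08],[-.06,-.08],[-.06,.08]]);p=[.562,.3064,-.522]
c,s=np.cos(p[2]),np.sin(p[2])
P=np.c_[p[0]+c*L[:,0]-s*L[:,1],p[1]+s*L[:,0]+c*L[:,1],[.082]*4]
q=proj(cm,P);print(q)
for i in range(4): cv2.line(im,tuple(q[i].astype(int)),tuple(q[(i+1)%4].astype(int)),(0,0,255),1)
cv2.imwrite("pics/w1o.png",im); goto([0,0,0])
E
```

```text
[[404.61723825 181.27787686]
 [244.39112289 181.0016904 ]
 [235.46332582  50.79694509]
 [413.64460277  51.09000212]]
shift cm [ 39.19 -54.66  26.05] pos [0.612  0.2795 0.2601] F [ 0.2  0.6 -0.5] t 1.85
```

View pics/w1o.png

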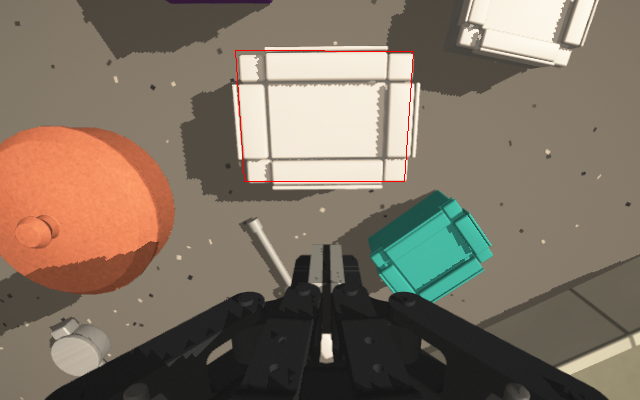

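The overlay (red, corner pixels (404,181), (244,181), (235,51) and (413,51)) matches the white lid within about 2 px. Next I'll compute the moves to each section, with the tool y axis already along box y.

```bash
python3 - <<'E'
from h import *
for n,t in secs([.562,.3064,-.522],.1).items(): print(n,t); goto(t)
E
```

```text
near [0.52039246 0.33033351 0.1       ]
shift cm [10.45 -0.14 16.02] pos [0.612  0.2795 0.2601] F [ 0.2  0.6 -0.5] t 1.85
far [0.60360754 0.28246649 0.1       ]
shift cm [ 0.85 -0.16 16.01] pos [0.612  0.2795 0.2601] F [ 0.2  0.6 -0.5] t 1.85
left [0.59590581 0.36534401 0.1       ]
shift cm [ 5.63  6.65 16.02] pos [0.612  0.2795 0.2601] F [ 0.2  0.6 -0.5] t 1.85
right [0.52809419 0.24745599 0.1       ]
shift cm [ 5.66 -6.95 16.01] pos [0.612  0.2795 0.2601] F [ 0.2  0.6 -0.5] t 1.85
```

Request:
apply_moves([
  [-1, [0.9, -0.2, 5], [0, 0, 0]],
  [-1, [0.9, -0.2, 10], [0, 0, 0]],
  [-1, [0.9, -0.2, 14.5], [0, 0, 0]],
  [-1, [0.9, -0.2, 15.5], [0, 0, 0]],
  [-1, [0.9, -0.2, 15.5], [0, 0, 0]],
])

```text
time: 2.48
eef_pos: [0.604, 0.282, 0.1059]
eef_rot: [0.257, 0.966, 0.0, 0.0]
force: [-0.4, -0.3, 0.9]
finger_gap: 0.0002
```

Request:
apply_moves([
  [-1, [0, 0, 0.6], [0, 0, 0]],
  [-1, [0, 0, 0.9], [0, 0, 0]],
  [-1, [0, 0, 1.2], [0, 0, 0]],
  [-1, [0, 0, 1.4], [0, 0, 0]],
  [-1, [0, 0, 1.4], [0, 0, 0]],
])

```text
time: 3.1
eef_pos: [0.6042, 0.2808, 0.0913]
eef_rot: [0.258, 0.966, 0.0, -0.0]
force: [0.1, 0.1, -0.1]
finger_gap: -0.0001
```

Request:
apply_moves([
  [-1, [0, 0, 0.15], [0, 0, 0]],
  [-1, [0, 0, 0.3], [0, 0, 0]],
  [-1, [0, 0, 0.3], [0, 0, 0]],
])

```text
time: 3.48
eef_pos: [0.6043, 0.2809, 0.0893]
eef_rot: [0.258, 0.966, 0.0, 0.0]
force: [-2.2, -1.2, 5.9]
finger_gap: 0.0
```

Request:
apply_moves([
  [-1, [0, 0, 0.15], [0, 0, 0]],
  [-1, [0, 0, 0.25], [0, 0, 0]],
  [-1, [0, 0, 0.25], [0, 0, 0]],
])

```text
time: 3.85
eef_pos: [0.6043, 0.2809, 0.0869]
eef_rot: [0.258, 0.966, 0.0, 0.0]
force: [-2.2, -0.6, 6.4]
finger_gap: 0.0003
```

Request:
apply_moves([
  [-1, [0, 0, 0.15], [0, 0, 0]],
  [-1, [0, 0, 0.25], [0, 0, 0]],
  [-1, [0, 0, 0.25], [0, 0, 0]],
])

```text
time: 4.22
eef_pos: [0.6044, 0.2809, 0.0861]
eef_rot: [0.258, 0.966, 0.0, 0.0]
force: [-5.0, -1.8, 14.5]
finger_gap: 0.0001
```

Request:
apply_moves([
  [-1, [0, 0, 0.15], [0, 0, 0]],
  [-1, [0, 0, 0.15], [0, 0, 0]],
  [-1, [0, 0, 0.15], [0, 0, 0]],
])

```text
time: 4.6
eef_pos: [0.6044, 0.281, 0.0859]
eef_rot: [0.258, 0.966, 0.001, 0.0]
force: [-8.4, -3.5, 20.8]
finger_gap: 0.0
```

Request:
apply_moves([
  [-1, [0, 0, -2.5], [0, 0, 0]],
  [-1, [2.4, 3.4, -3], [0, 0, 0]],
  [-1, [4.75, 6.85, -3], [0, 0, 0]],
  [-1, [4.75, 6.85, -3], [0, 0, 0]],
  [-1, [4.75, 6.85, -1.8], [0, 0, 0]],
  [-1, [4.75, 6.85, -1.2], [0, 0, 0]],
  [-1, [4.75, 6.85, -1.2], [0, 0, 0]],
])

```text
time: 5.48
eef_pos: [0.5973, 0.3622, 0.0928]
eef_rot: [0.259, 0.966, -0.001, -0.0]
force: [-0.4, 0.2, -0.3]
finger_gap: 0.0001
```

Request:
apply_moves([
  [-1, [0, 0, 0.2], [0, 0, 0]],
  [-1, [0, 0, 0.4], [0, 0, 0]],
  [-1, [0, 0, 0.6], [0, 0, 0]],
  [-1, [0, 0, 0.8], [0, 0, 0]],
  [-1, [0, 0, 0.8], [0, 0, 0]],
])

```text
time: 6.1
eef_pos: [0.5976, 0.3634, 0.087]
eef_rot: [0.258, 0.966, 0.0, 0.0]
force: [-1.4, -1.5, 5.2]
finger_gap: 0.0
```

Request:
apply_moves([
  [-1, [0, 0, 0.15], [0, 0, 0]],
  [-1, [0, 0, 0.25], [0, 0, 0]],
  [-1, [0, 0, 0.25], [0, 0, 0]],
])

```text
time: 6.48
eef_pos: [0.5976, 0.3634, 0.0861]
eef_rot: [0.258, 0.966, 0.0, 0.0]
force: [-3.9, -2.8, 12.9]
finger_gap: 0.0
```

Request:
apply_moves([
  [-1, [0, 0, 0.1], [0, 0, 0]],
  [-1, [0, 0, 0.2], [0, 0, 0]],
  [-1, [0, 0, 0.2], [0, 0, 0]],
])

```text
time: 6.85
eef_pos: [0.5977, 0.3635, 0.086]
eef_rot: [0.258, 0.966, 0.0, 0.0]
force: [-6.3, -5.4, 21.3]
finger_gap: 0.0001
```

Request:
apply_moves([
  [-1, [0, 0, -2.5], [0, 0, 0]],
  [-1, [2.4, -3.4, -3], [0, 0, 0]],
  [-1, [4.8, -6.7, -3], [0, 0, 0]],
  [-1, [4.8, -6.7, -3], [0, 0, 0]],
  [-1, [4.8, -6.7, -1.8], [0, 0, 0]],
  [-1, [4.8, -6.7, -1.2], [0, 0, 0]],
  [-1, [4.8, -6.7, -1.2], [0, 0, 0]],
])

```text
time: 7.72
eef_pos: [0.5226, 0.3298, 0.0923]
eef_rot: [0.258, 0.966, -0.0, -0.0]
force: [0.8, -0.6, 0.2]
finger_gap: -0.0001
```

Request:
apply_moves([
  [-1, [0, 0, 0.2], [0, 0, 0]],
  [-1, [0, 0, 0.4], [0, 0, 0]],
  [-1, [0, 0, 0.6], [0, 0, 0]],
  [-1, [0, 0, 0.8], [0, 0, 0]],
  [-1, [0, 0, 0.8], [0, 0, 0]],
])

```text
time: 8.35
eef_pos: [0.5227, 0.3299, 0.0861]
eef_rot: [0.258, 0.966, 0.0, 0.0]
force: [-0.7, -1.8, 4.7]
finger_gap: -0.0002
```

Request:
apply_moves([
  [-1, [0, 0, 0.15], [0, 0, 0]],
  [-1, [0, 0, 0.25], [0, 0, 0]],
  [-1, [0, 0, 0.25], [0, 0, 0]],
])

```text
time: 8.72
eef_pos: [0.5227, 0.33, 0.086]
eef_rot: [0.258, 0.966, 0.001, 0.0]
force: [-5.4, -3.3, 18.1]
finger_gap: -0.0003
```

Request:
apply_moves([
  [-1, [0, 0, 0.1], [0, 0, 0]],
  [-1, [0, 0, 0.2], [0, 0, 0]],
  [-1, [0, 0, 0.2], [0, 0, 0]],
])

```text
time: 9.1
eef_pos: [0.5228, 0.33, 0.0858]
eef_rot: [0.258, 0.966, 0.001, 0.0]
force: [-9.0, -5.4, 30.9]
finger_gap: 0.0001
```

Request:
apply_moves([
  [-1, [0, 0, -2.5], [0, 0, 0]],
  [-1, [-2.3, -3.4, -3], [0, 0, 0]],
  [-1, [-4.6, -6.8, -3], [0, 0, 0]],
  [-1, [-4.6, -6.8, -3], [0, 0, 0]],
  [-1, [-4.6, -6.8, -1.8], [0, 0, 0]],
  [-1, [-4.6, -6.8, -1.3], [0, 0, 0]],
  [-1, [-4.6, -6.8, -1.3], [0, 0, 0]],
])

```text
time: 9.98
eef_pos: [0.5275, 0.2489, 0.0929]
eef_rot: [0.257, 0.966, -0.0, -0.001]
force: [0.3, -0.1, 0.4]
finger_gap: 0.0003
```

Request:
apply_moves([
  [-1, [0, 0, 0.2], [0, 0, 0]],
  [-1, [0, 0, 0.4], [0, 0, 0]],
  [-1, [0, 0, 0.6], [0, 0, 0]],
  [-1, [0, 0, 0.8], [0, 0, 0]],
  [-1, [0, 0, 0.8], [0, 0, 0]],
])

```text
time: 10.6
eef_pos: [0.528, 0.2487, 0.0864]
eef_rot: [0.258, 0.966, 0.001, -0.0]
force: [-2.0, 1.2, 4.8]
finger_gap: -0.0
```

Request:
apply_moves([
  [-1, [0, 0, 0.15], [0, 0, 0]],
  [-1, [0, 0, 0.25], [0, 0, 0]],
  [-1, [0, 0, 0.25], [0, 0, 0]],
])

```text
time: 10.98
eef_pos: [0.5281, 0.2487, 0.0859]
eef_rot: [0.258, 0.966, 0.001, -0.0]
force: [-6.9, -1.5, 19.2]
finger_gap: -0.0
```

Request:
apply_moves([
  [-1, [0, 0, 0.1], [0, 0, 0]],
  [-1, [0, 0, 0.2], [0, 0, 0]],
  [-1, [0, 0, 0.2], [0, 0, 0]],
])

```text
time: 11.35
eef_pos: [0.5281, 0.2488, 0.0858]
eef_rot: [0.258, 0.966, 0.001, -0.0]
force: [-10.7, -3.3, 31.2]
finger_gap: -0.0001
```

Request:
apply_moves([
  [-1, [0, 0, -5], [0, 0, 0]],
  [-1, [0, 0, -10], [0, 0, 0]],
  [-1, [-1, 2, -15], [0, 0, 0]],
  [-1, [-3, 4.5, -18], [0, 0, 0]],
  [-1, [-5.5, 6.8, -18], [0, 0, 0]],
  [-1, [-5.5, 6.8, -18], [0, 0, 0]],
  [-1, [-5.5, 6.8, -18], [0, 0, 0]],
])

```text
time: 12.22
eef_pos: [0.6089, 0.2792, 0.2603]
eef_rot: [0.258, 0.966, -0.001, -0.001]
force: [0.1, 0.9, 0.5]
finger_gap: 0.0
```

```bash
python3 - <<'E'
from h import *
goto([0,0,0])
cm=cam("wrist"); im=robot.camera("wrist"); 
L=np.array([[.06,.08],[.06,-.08],[-.06,-.08],[-.06,.08]]);p=[.562,.3064,-.522]
c,s=np.cos(p[2]),np.sin(p[2])
P=np.c_[p[0]+c*L[:,0]-s*L[:,1],p[1]+s*L[:,0]+c*L[:,1],[.082]*4]
q=proj(cm,P)
for i in range(4): cv2.line(im,tuple(q[i].astype(int)),tuple(q[(i+1)%4].astype(int)),(0,0,255),1)
cv2.imwrite("pics/w2o.png",im)
t=robot.camera("top"); cv2.imwrite("pics/top2.png",t)
s2=robot.camera("side"); cv2.imwrite("pics/side2.png",cv2.resize(s2[110:230,230:400],None,fx=4,fy=4,interpolation=cv2.INTER_CUBIC))
E
```

```text
shift cm [ 38.84 -54.5   26.17] pos [0.6089 0.2792 0.2603] F [0.1 0.9 0.5] t 12.225
```

View pics/w2o.png

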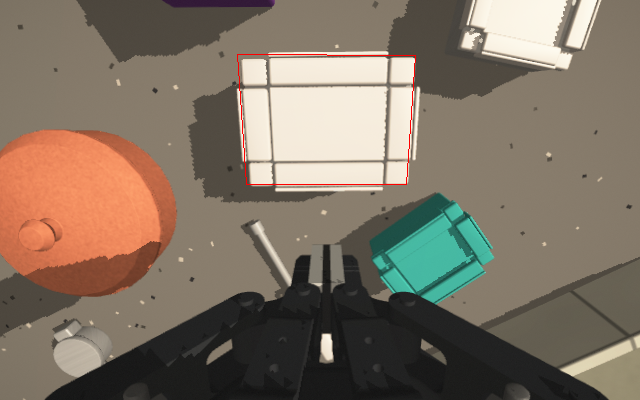

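View pics/side2.png

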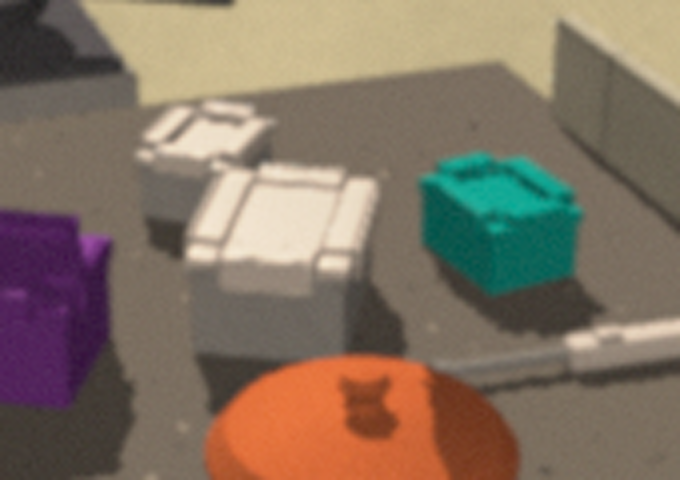

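View pics/top2.png

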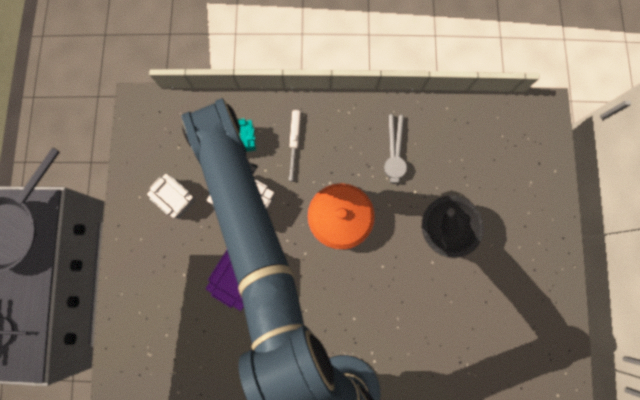

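The wrist picture shows the lid at (238–415, 55–185), still matching the original outline, and the wide shadow lines beside the sections are gone. In the side and top pictures the bystanders are where they were. The tool is at 0.26 m, clear of everything.

```bash
python3 - <<'E'
from cell import robot
print(robot.job_done(), robot.observe()['time'])
E
```

```text
the job is handed in; nothing more can be done
the job is handed in; nothing more can be done
```

All four rim sections on the large white box are pressed shut, and I've handed the job in; the hand-in reports no verdict. I pressed them with the closed fingertips in the order far, left, near, right.

- **Stops:** each section met its hard stop with the TCP at a height of about 0.086 m, which is the shut height. The vertical force there was 21 to 31 N, and the sections had yielded at about 5 to 7 N on the way down.
- **Box:** in the last wrist picture the lid is still within about 2 mm of its starting outline, and all four sections look level.
- **Bystanders:** the warmer, molcajete, lime squeezer and lighter look unmoved by eye in the last pictures.
- **Arm:** it finished clear at a height of 0.26 m with about 1 N or less on the tool, roughly 12 s into the 42 s allowed.
- **Failed checks:** none failed or disagreed. The sections' travel can't be read directly, so "shut" rests on the stop heights, the forces and the pictures.

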